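# Unlatch a bead organiser and flip its lid over to stay open

## Robot

A 7-joint arm with a two-finger parallel gripper is mounted at the origin on the work surface. World frame = base frame: x ahead of the robot, y to its left, z up, the work surface at z = 0. Lengths are in m, angles in rad, forces in N, time in s.
With the tool pointing down it reaches from about 0.4 to 0.925 m from the base axis. Payload 5.6 kg.
Tool frame: the origin (TCP) lies on the front face of the gripper's body, between the roots of the fingers; the fingertips stand 73 mm ahead of it and the grasp point (between the pads) lies 54 mm ahead of it; z points along the fingers, y is the line along which they close (so a half turn about z gives the same grasp; the last joint's range is limited). The gripper opens to 85 mm and grips with 20 to 120 N. Pads are 22 mm wide; open, the fingers measure 114 mm over their backs; the gripper's body (76 mm by 85 mm) begins 54 mm behind the grasp point. The pads swing forward as they close: fully open they stand 13 mm farther back than shut.
Start: joints at [-1.218, 0.468, -0.012, 1.603, 0.006, 1.071, -0.056], TCP at [0.251, 0.6, 0.304] pointing down, gripper open.
Joint ranges: [-2.53, 2.53], [-0.31, 2.02], [-1.57, 1.55], [0.28, 2.44], [-1.29, 4.43], [0.15, 1.84], [-2.92, 2.92]. Speed limits (rad/s): [2.57, 2.57, 3.14, 3.14, 3.14, 3.14, 3.14].

## Interface

Orientations are given as a unit quaternion [x, y, z, w].
In Python, from workcell import ctrl gives the robot as it stands.
- The arm moves only by the tool servo_tool, never from a script. Its arguments are lists of equal length, an entry for each row: "fingers": the opening in per cent of the stroke, from 0 (shut) to 100 (fully open); "travel": the shift along the tool's x, y, z in mm, a list of three; "rot": the turn, a rotation vector about the tool's x, y, z in degrees, a list of three. In form: {"fingers": [fingers, ...], "travel": [[x, y, z], ...], "rot": [[ax, ay, az], ...]}. A call has 1 to 12 rows; each row shifts and turns the commanded pose from where the row before left it, along the tool's axes as they then stand; what a row does not reach is not made up. A row lasts 1/8 s, in which the tool goes at most 62.5 mm and 10.7 degrees, less where a joint would pass 70% of its speed; a pose out of reach is approached as far as the arm can. A call is refused whole if a number of a shift passes 62.5 or a number of a turn 10.7, either way. A call with a gripper value outside its range is refused whole. The fingers move at their own pace and stop on an object; "squeeze" is the grip in N (left out, the last holds). Time passes only in rows, so rows that do not move let the fingers close. It gives the time, the measured TCP pose, the force, the opening and the grip force at its end, in the units of the state.
- ctrl.get_state(): the state, without advancing time (a new reading comes with each control period).
- ctrl.capture(name): name is "scene" or "top"; returns a dict with "color" (384x512x3 uint8, red, green, blue), "mtx" (3x3 intrinsics, pixels), "rvec" (rotation vector, rad) and "tvec" (3), from world to camera coordinates, as OpenCV has them. Camera axes: x right, y down, z forward; pixel columns grow to the right and rows downward; lengths in m; the calibration is good to about 2 mm. A picture is of the moment at which its call begins. There is no depth.
- ctrl.hand_in(): hands the job in; it is judged then, once.
Trained networks look in the newest picture that a camera, given by its name, has taken for a name from the list of things; names that differ only in an ending like _2 or _b are one class to them, and where a whole thing is asked for, a point or a joint stands for the part that bears it (a point fixed in the world has none). Each returns a list of dicts, best first, with "p" (0 to 1); they miss things now and then, are a little off and sometimes report something else, mostly with a low value. They report only what shows in the picture. A call takes as long as a camera call.
- ctrl.masks_of(camera, thing): "region" (384x512 bool, what is visible of it) and "position" ([column, row] in pixels, amid what is visible of it).
The state is a dict: "clock": time; "joint_pos": joint angles; "dq": joint speeds; "tau": joint torques, N m; "ee_pos": TCP position; "orientation": TCP orientation; "contact_force": force on the tool from outside, world axes, zero at the start; "moment": the same for the moment, N m; "finger_gap": finger opening in m; "finger_force": force on a finger pad.
Only numpy, scipy, OpenCV 4.12 (cv2) and the standard library are available. Lean on these libraries where they do the work, as an engineer would, in place of code of your own. Each camera call takes 0.05 s, during which the arm holds its last target. There are 200 camera calls.

## Task

Open the larger, closed bead box: with a fingertip tip its two front latches forward until they let go of the lid, then lift the lid by the lip in the middle of its front edge and swing it up and over past upright, so that it leans back and stays open by itself. Only push with the fingers and do not force anything: grip nothing, leave the box standing where it is, and do not disturb the other things on the table.

Things in the scene. Friction and masses are not known exactly. Their poses are not given: they have to be found in the camera images.
- big_box: the larger bead organiser of frosted clear plastic, standing loose on the table (about 0.8 kg with its beads): 140 mm deep (its x) by 220 mm wide (its y), walls 52 mm high, six compartments, closed flat lid. Origin at the centre of its underside; z up; -x: front (latches, lip), +x: back (lid hinge). A carry handle sticks out 33 mm from its +y end, 21 to 31 mm above the table.
- lid (a joint): lid of the larger box, rad: 0 shut, grows as the front edge rises, 1.57 upright, stop at 2.0 (leaning back). The lid weighs about 80 g, its hinge is almost free: let go before upright it falls shut, past upright it falls back onto the stop. A closed latch holds it down.
- lip (a point): underside of the lid's front lip, in its middle. The lip is 80 mm wide (along the box's y), 4 mm thick and sticks out 14 mm beyond the rest of the lid's front edge, 20 mm beyond the front wall; this point is 7 mm back from the lip's front end and 153 mm from the hinge line. The space below the lip is free. x points to the hinge, z out of the lid's top.
- lid_hinge (a point): middle of the lid's hinge line, fixed on the larger box at the top of its back wall (70 mm behind the box's centre, 52.5 mm up); the hinge line runs along the box's y. The lid is a flat plate 4 mm thick, its underside in line with the hinge line, and overhangs the front wall by 6 mm.
- latch_left (a joint): latch at the box's +y side, rad: 0 closed (upright against the front, hooked over the lid's rim), grows as its top tips forward and down, clear of the lid from 0.2 on, stop at 1.4. A stiff hinge: it stays where it is left.
- latch_right (a joint): the same for the latch at the box's -y side.
- latch_left_tab (a point): inner face (towards the lid) of the left latch's thumb tab, in its middle, 72 mm above the table when closed. The tab is the top of the latch: 36 mm wide, 3 mm thick, standing up to 78 mm (the lid's top is at 56.5 mm, the hook, reaching 7 mm inward from this face, ends at 61.5 mm). Its hinge line is 60 mm below and 4.5 mm behind this point. A fingertip behind the tab pushing forward (box -x) with about 1 N tips it.
- latch_right_tab (a point): the same for the right latch. The latches stand 75 mm to either side of the box's middle.
- small_box: bystander: smaller bead box (100 x 150 x 40 mm, four compartments), already open, its clear lid leaning back to about 150 mm high; loose. Origin at the centre of its underside.
- small_lid (a joint): lid of the smaller box, rad: 0 shut, 2.0 leaning back open, as it starts and should stay.
- thread_ball: bystander: ball of white crochet thread, 104 mm across, 84 mm high, loose; origin at the centre of its underside.
- thread_cone: bystander: cone of gold thread, 64 mm across the foot, 162 mm high, loose; origin at the centre of its underside.
- flower_pot: bystander: white pot of craft flowers, 68 mm across, about 130 mm high, loose; origin at the centre of its underside.
- tape_wide: bystander: roll of paper tape lying flat beside the larger box, 50 mm across, 18 mm high, loose; origin at the centre of its underside.
- tape_narrow: bystander: roll of paper tape lying flat, 50 mm across, 12 mm high, loose; origin at the centre of its underside.
- scissors: bystander: scissors lying flat beside the larger box, 175 mm long, 10 mm high, loose; origin near the rivet, on the table.
- thread_card: bystander: card wound with thread lying behind the larger box, 60 x 110 mm, 9 mm high, loose; origin at the centre of its underside.

How it is judged:
By the outcome, as a careful person would: the job done as asked, in the order asked, and still so for the second after the job is handed in, with the robot touching nothing.
It also fails if it takes over 58 s, if anything falls off the work surface, if the arm or the gripper's body presses on something with over 40 N, if the wrist force passes 120 N, or if a joint passes its speed limit or range.

## Working session

There is one attempt and no reset: what is moved stays moved. The work goes in short steps, Python scripts to look and compute and a tool call to move; the robot and the scene stay as the last step left them, time stands still between calls to the robot, and variables do not carry over. Pictures are saved under pics/ and viewed, at most 10 in all, crops included, and the job is handed in when it is done.

Besides the shell and the picture viewer there is one more tool, called as name(argument=value, ...) on one line, values as JSON. servo_tool: Moves the arm, as the interface text tells. Its arguments: {"type":"object","properties":{"fingers":{"type":"array"},"travel":{"type":"array"},"rot":{"type":"array"},"squeeze":{"type":"number"}},"required":["fingers","travel","rot"]}

```bash
mkdir -p pics; ls
cat > h.py <<'E'
import numpy as np, cv2, json
from scipy.spatial.transform import Rotation as R
from workcell import ctrl
def cam(n,save=None):
    c=ctrl.capture(n)
    if save: cv2.imwrite('pics/'+save,cv2.cvtColor(c['color'],cv2.COLOR_RGB2BGR))
    return c
def ray(c,px):
    Rm=cv2.Rodrigues(np.array(c['rvec'],float))[0]; t=np.array(c['tvec'],float).ravel()
    u=cv2.undistortPoints(np.array([[px]],float),np.array(c['mtx'],float),None)[0,0]
    return -Rm.T@t, Rm.T@np.array([u[0],u[1],1.])
def atz(c,px,z):
    o,d=ray(c,px); return o+d*(z-o[2])/d[2]
def tri(c1,p1,c2,p2):
    o1,d1=ray(c1,p1);o2,d2=ray(c2,p2)
    s=np.linalg.lstsq(np.c_[d1,-d2],o2-o1,rcond=None)[0]
    a=o1+d1*s[0];b=o2+d2*s[1]; return (a+b)/2,np.linalg.norm(a-b)
def proj(c,P):
    return cv2.projectPoints(np.array(P,float).reshape(-1,3),np.array(c['rvec'],float),np.array(c['tvec'],float),np.array(c['mtx'],float),None)[0].reshape(-1,2)
E
python3 - <<'E'
from h import *
np.set_printoptions(precision=3,suppress=True)
C={n:cam(n,n+'0.png') for n in('scene','top')}
for n in C:
    print(n,ray(C[n],(256,192)))
    for t in('big_box','latch_left_tab','latch_right_tab','lip','small_box','thread_ball','thread_cone','flower_pot','tape_wide','scissors','tape_narrow','thread_card'):
        r=ctrl.masks_of(n,t)
        for k in r[:2]: print(t,round(k['p'],2),np.array(k['position']),atz(C[n],k['position'],0.03))
s=ctrl.get_state();print(s['ee_pos'],s['orientation'],s['finger_gap'],s['clock'])
E
```

```text
pics
scene (array([1.617, 0.191, 0.754]), array([-0.817, -0.153, -0.556]))
big_box 0.68 [315.2 216.8] [0.662 0.211 0.03 ]
big_box 0.67 [256.9 202.6] [0.617 0.007 0.03 ]
latch_right_tab 0.48 [243.6 174.6] [ 0.439 -0.08   0.03 ]
lip 0.68 [255. 200.] [ 0.603 -0.003  0.03 ]
small_box 0.74 [255.5 197.1] [ 0.585 -0.004  0.03 ]
small_box 0.61 [127.3 181.4] [ 0.567 -0.512  0.03 ]
thread_ball 0.83 [393.1 204.3] [0.543 0.471 0.03 ]
thread_ball 0.51 [128.4 181.5] [ 0.567 -0.508  0.03 ]
thread_cone 0.98 [156.4 194.8] [ 0.634 -0.363  0.03 ]
flower_pot 0.68 [357.8 170.3] [0.326 0.365 0.03 ]
flower_pot 0.18 [125.2 177.4] [ 0.541 -0.535  0.03 ]
scissors 0.64 [312.9 216.4] [0.661 0.203 0.03 ]
tape_narrow 0.4 [187.8 174.1] [ 0.474 -0.3    0.03 ]
top (array([0.497, 0.   , 1.27 ]), array([ 0.053, -0.031, -0.998]))
big_box 0.76 [242.2 172.6] [ 0.617 -0.002  0.03 ]
latch_right_tab 0.61 [261.7 205.4] [ 0.525 -0.054  0.03 ]
lip 0.55 [243.1 172.9] [ 0.617 -0.004  0.03 ]
small_box 0.64 [411.6 177.3] [ 0.593 -0.476  0.03 ]
thread_ball 0.92 [ 72.  194.2] [0.569 0.469 0.03 ]
thread_cone 0.69 [359.5 140.1] [ 0.702 -0.334  0.03 ]
flower_pot 0.63 [112.1 255.8] [0.397 0.36  0.03 ]
flower_pot 0.34 [261.2 128. ] [ 0.742 -0.058  0.03 ]
tape_wide 0.52 [296.1 179.4] [ 0.595 -0.151  0.03 ]
tape_narrow 0.72 [353.6 249.1] [ 0.398 -0.305  0.03 ]
tape_narrow 0.6 [423.4 160. ] [ 0.641 -0.512  0.03 ]
thread_card 0.78 [262.2 126. ] [ 0.748 -0.061  0.03 ]
thread_card 0.22 [411.8 178.9] [ 0.589 -0.477  0.03 ]
[0.251 0.6   0.304] [ 0.197  0.98  -0.     0.   ] 0.08555452648598268 1.3
```

View both.

```bash
cd pics; python3 -c "
import cv2
a=cv2.imread('top0.png')[90:260,140:340];cv2.imwrite('top0c.png',cv2.resize(a,None,fx=3.5,fy=3.5,interpolation=cv2.INTER_CUBIC))
a=cv2.imread('scene0.png')[130:280,170:370];cv2.imwrite('scene0c.png',cv2.resize(a,None,fx=4,fy=4,interpolation=cv2.INTER_CUBIC))"
```

```text
(no output)
```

View pics/top0c.png

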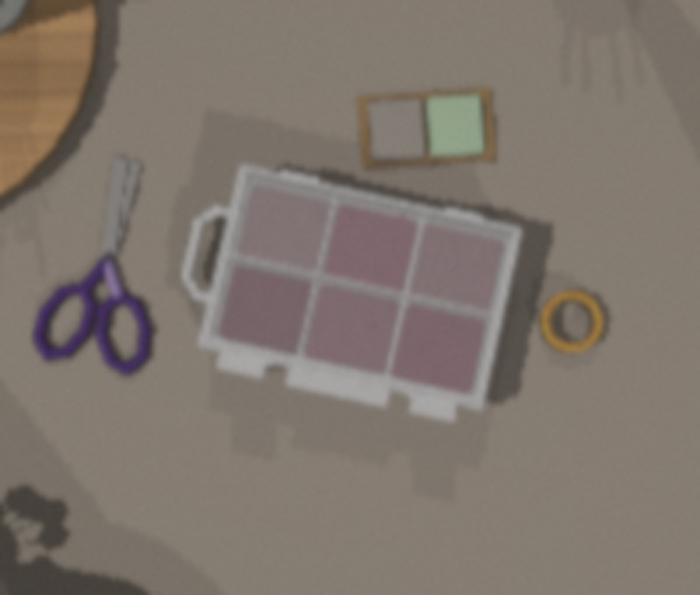

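View pics/scene0c.png

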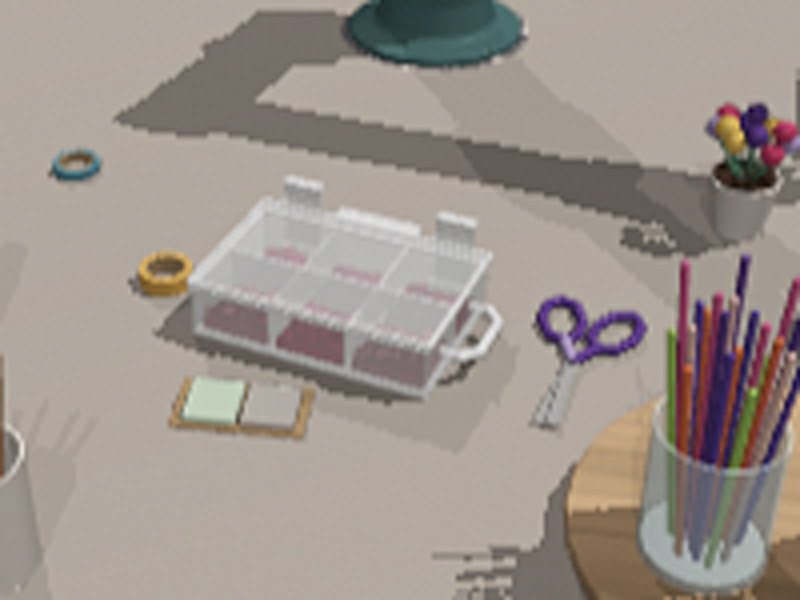

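View pics/scene0.png

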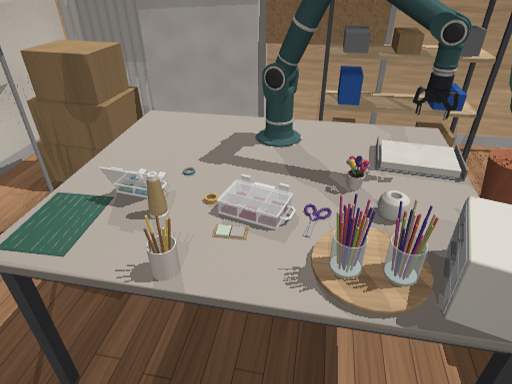

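```bash
cat > fit.py <<'E'
from h import *
from scipy.optimize import least_squares
np.set_printoptions(precision=4,suppress=True)
C={n:cam(n) for n in('scene','top')}
T=lambda p:(p[0]/3.5+140-.36,p[1]/3.5+90-.36)
S=lambda p:(p[0]/4+170-.37,p[1]/4+130-.37)
h=.0565
obs=[('top',T((242,165)),(.07,.11,h)),('top',T((522,228)),(.07,-.11,h)),('top',T((485,408)),(-.076,-.11,h)),('top',T((200,345)),(-.076,.11,h)),
('top',T((286,386)),(-.09,.04,h)),('top',T((388,406)),(-.09,-.04,h)),
('scene',S((303,181)),(-.079,-.075,.078)),('scene',S((455,215)),(-.079,.075,.078)),
('scene',S((262,200)),(-.076,-.11,h)),('scene',S((492,256)),(-.076,.11,h))]
def W(q,P):
    return np.append(q[:2],0)+R.from_euler('z',q[2]).apply(P)
def res(q): return np.concatenate([proj(C[c],W(q,P))[0]-np.array(p) for c,p,P in obs])
r=least_squares(res,[.62,0,-.22],loss='soft_l1');q=r.x
print(q,np.degrees(q[2]));print(res(q).reshape(-1,2).round(1))
for n,P in dict(L=(-.077,.075,.072),Rr=(-.077,-.075,.072),lip=(-.083,0,.0525),hinge=(.07,0,.0525)).items(): print(n,W(q,P))
ims=[]
E_=[((a,b,z),(c,d,z)) for z in(.0565,0) for (a,b),(c,d) in [((.07,.11),(.07,-.11)),((.07,-.11),(-.076,-.11)),((-.076,-.11),(-.076,.11)),((-.076,.11),(.07,.11))]]
for s in(-1,1):
    y=s*.075; E_+=[((-.077,y-.018,.056),(-.077,y-.018,.078)),((-.077,y-.018,.078),(-.077,y+.018,.078)),((-.077,y+.018,.078),(-.077,y+.018,.056))]
E_+=[((-.09,-.04,h),(-.09,.04,h))]
for n,(x0,y0) in dict(scene=(180,130),top=(170,120)).items():
    im=cv2.resize(cv2.cvtColor(C[n]['color'],cv2.COLOR_RGB2BGR)[y0:y0+120,x0:x0+130],None,fx=3,fy=3,interpolation=cv2.INTER_NEAREST)
    if n=='scene': im=im
    for a,b in E_:
        pp=(proj(C[n],[W(q,a),W(q,b)])+.5-[x0,y0])*3
        cv2.line(im,*[tuple(int(v) for v in k) for k in pp],(0,0,255),1)
    ims.append(im)
cv2.imwrite('pics/fit.png',np.hstack(ims))
E
python3 fit.py
```

```text
[ 0.6206 -0.0036 -0.245 ] -14.037151740855148
[[ 0.5  0.1]
 [-1.1 -0.3]
 [-1.9  0.3]
 [ 0.4  0.6]
 [-0.1 -0.4]
 [-0.5  0.3]
 [-1.1  1.1]
 [-0.9  1.6]
 [ 0.5 -0.3]
 [-1.3 -0.9]]
L [0.5641 0.0878 0.072 ]
Rr [ 0.5277 -0.0577  0.072 ]
lip [0.5401 0.0165 0.0525]
hinge [ 0.6885 -0.0206  0.0525]
```

View pics/fit.png

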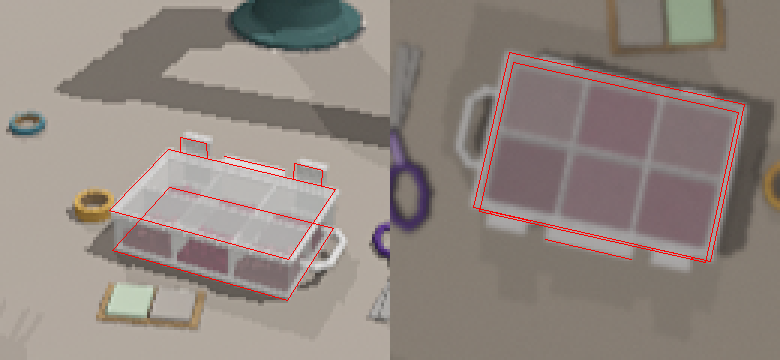

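Top crop: lid corners around (242,165) to (485,408), lip at the lower edge, latches on either side, so the front faces the robot. Scene view: tabs stand up at about (303,193) and (455,228) in the crop. The overlay fits to within 1–2 px. I'll go above the left latch now.

servo_tool(fingers=[0,0,0,0,0,0,0,0,0,0,0,0], travel=[[-46,-32,0],[-46,-32,0],[-46,-32,0],[-46,-32,0],[-46,-32,0],[-46,-32,0],[-46,-32,0],[-46,-32,0],[-46,-32,0],[-46,-32,0],[-46,-28,0],[0,0,0]], rot=[[0,0,0],[0,0,0],[0,0,0],[0,0,0],[0,0,0],[0,0,0],[0,0,0],[0,0,0],[0,0,0],[0,0,0],[0,0,0],[0,0,-8.7]])

```text
clock: 2.9
ee_pos: [0.5853, 0.0782, 0.304]
orientation: [0.124, 0.992, -0.001, 0.001]
contact_force: [0.3, 0.6, -0.7]
finger_gap: -0.0003
finger_force: 0.0
```

servo_tool(fingers=[0,0,0,0], travel=[[0,0,45],[0,0,45],[0,0,35],[0,0,0]], rot=[[0,0,0],[0,0,0],[0,0,0],[0,0,0]])

```text
clock: 3.4
ee_pos: [0.5817, 0.0833, 0.1764]
orientation: [0.122, 0.993, -0.001, -0.003]
contact_force: [0.0, 0.5, -0.2]
finger_gap: -0.0002
finger_force: 0.0
```

```bash
cat > look.py <<'E'
import sys
from h import *
np.set_printoptions(precision=4,suppress=True)
s=ctrl.get_state();p=np.array(s['ee_pos']);Q=R.from_quat(s['orientation'])
print('clock',s['clock'],'pos',p,'F',np.array(s['contact_force']),'axes x,y,z',Q.as_matrix().T.tolist())
ims=[]
for n,(x0,y0) in dict(scene=(200,100),top=(170,110)).items():
    C=cam(n); im=cv2.resize(cv2.cvtColor(C['color'],cv2.COLOR_RGB2BGR)[y0:y0+125,x0:x0+(100 if n=='scene' else 100)],None,fx=4,fy=4,interpolation=cv2.INTER_CUBIC)
    for d in (.060,.073,.086):
        pt=(proj(C,p+Q.apply([0,0,d]))[0]+.5-[x0,y0])*4
        cv2.circle(im,tuple(int(v) for v in pt),2,(0,0,255) if d==.073 else (255,0,0),-1)
    ims.append(im)
cv2.imwrite('pics/'+sys.argv[1],np.hstack(ims))
E
python3 look.py l1.png
```

```text
clock 3.4 pos [0.5817 0.0833 0.1764] F [ 0.0426  0.5166 -0.2209] axes x,y,z [[-0.970363010534349, 0.24159572254234388, 0.005209091663403084], [0.2415850652336531, 0.970376173576589, -0.0025957678842895176], [-0.005681904853699931, -0.0012603983895362412, -0.9999830635331446]]
```

View pics/l1.png

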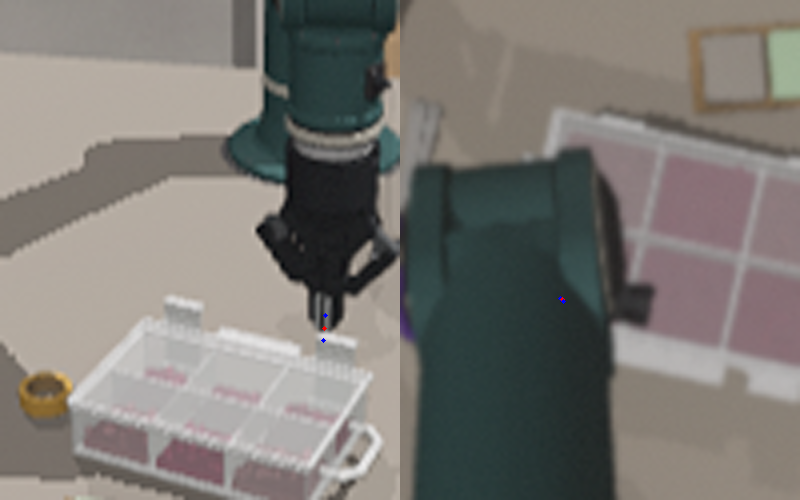

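The view shows the shut fingertip at about crop (323,328), which matches 73 mm ahead of the TCP. The left tab is just in front of and below it. I'll descend behind the tab and push it forward.

servo_tool(fingers=[0,0,0,0,0,0,0,0,0,0,0,0], travel=[[-8,0,0],[0,0,14],[0,0,14],[0,0,9],[0,0,0],[7,0,0],[7,0,0],[7,0,0],[7,0,0],[7,0,1],[7,0,1],[7,0,1]], rot=[[0,0,0],[0,0,0],[0,0,0],[0,0,0],[0,0,0],[0,0,0],[0,0,0],[0,0,0],[0,0,0],[0,0,0],[0,0,0],[0,0,0]])

```text
clock: 5.0
ee_pos: [0.5431, 0.0936, 0.1389]
orientation: [0.122, 0.993, 0.0, 0.0]
contact_force: [0.5, 0.0, 0.4]
finger_gap: 0.0003
finger_force: 0.3
```

```bash
python3 look.py l2.png
```

```text
clock 5.0 pos [0.5431 0.0936 0.1389] F [0.4691 0.0337 0.3566] axes x,y,z [[-0.9703655112111623, 0.24164179434824498, -0.00013370138357830493], [0.24164178582833554, 0.9703655195029514, 7.68209630478795e-05], [0.00014830236788867504, 4.2236571984108515e-05, -0.9999999881112399]]
```

View pics/l2.png

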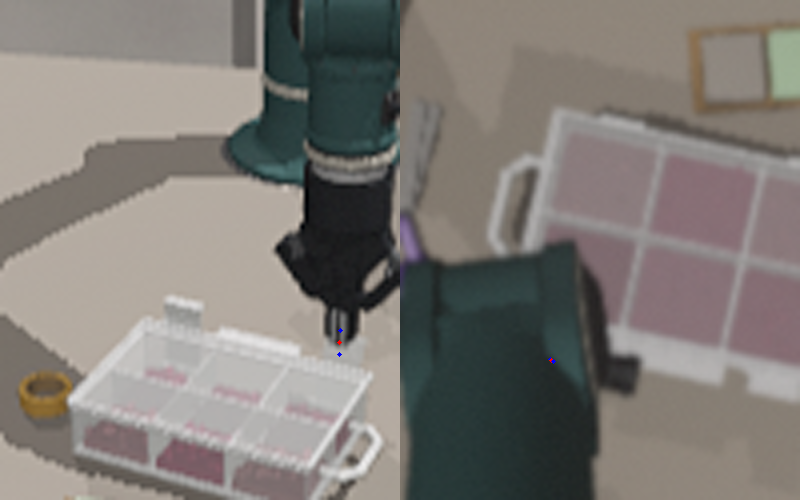

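The left latch is tipped under the finger and the box hasn't moved. Next is the right latch.

servo_tool(fingers=[0,0,0,0,0,0,0,0,0,0,0,0], travel=[[0,0,0],[-3,0,-10],[0,0,-30],[-15,-50,0],[-15,-50,0],[-15,-50,0],[0,0,0],[0,0,15],[0,0,15],[0,0,9],[0,0,0],[0,0,0]], rot=[[0,0,0],[0,0,0],[0,0,0],[0,0,0],[0,0,0],[0,0,0],[0,0,0],[0,0,0],[0,0,0],[0,0,0],[0,0,0],[0,0,0]])

```text
clock: 6.6
ee_pos: [0.5541, -0.0634, 0.14]
orientation: [0.121, 0.993, 0.0, 0.0]
contact_force: [0.2, -0.3, 0.7]
finger_gap: -0.0001
finger_force: 0.0
```

servo_tool(fingers=[0,0,0,0,0,0,0,0], travel=[[7,0,0],[7,0,0],[7,0,0],[7,0,0],[7,0,0],[7,0,1],[7,0,1],[0,0,0]], rot=[[0,0,0],[0,0,0],[0,0,0],[0,0,0],[0,0,0],[0,0,0],[0,0,0],[0,0,0]])

```text
clock: 7.6
ee_pos: [0.5055, -0.0517, 0.1377]
orientation: [0.122, 0.993, 0.0, -0.001]
contact_force: [0.1, 0.2, -0.3]
finger_gap: 0.0003
finger_force: 0.0
```

servo_tool(fingers=[0,0,0,0,0,0,0,0], travel=[[-3,0,-15],[0,0,-50],[0,0,-50],[20,35,0],[20,40,0],[0,0,0],[0,0,0],[0,0,0]], rot=[[0,0,0],[0,0,0],[0,0,0],[0,0,0],[0,0,0],[0,-10,0],[0,-10,0],[0,-10,0]])

```text
clock: 8.6
ee_pos: [0.4893, 0.0254, 0.254]
orientation: [0.122, 0.965, -0.036, 0.228]
contact_force: [0.4, -1.1, 0.3]
finger_gap: -0.0001
finger_force: 0.0
```

```bash
python3 look.py l3.png; python3 -c "
from h import *
s=ctrl.get_state();print(np.round(s['joint_pos'],3))"
```

```text
clock 8.6 pos [0.4893 0.0254 0.254 ] F [ 0.4321 -1.0636  0.2644] axes x,y,z [[-0.8660476378158717, 0.21947774763327954, -0.4492115396195553], [0.25248430823882256, 0.9674987325718867, -0.01406686052239], [0.43152423237485993, -0.12560143616064104, -0.8933146792187356]]
[-0.554  0.135  0.351  2.291  0.507  0.356  0.661]
```

View pics/l3.png

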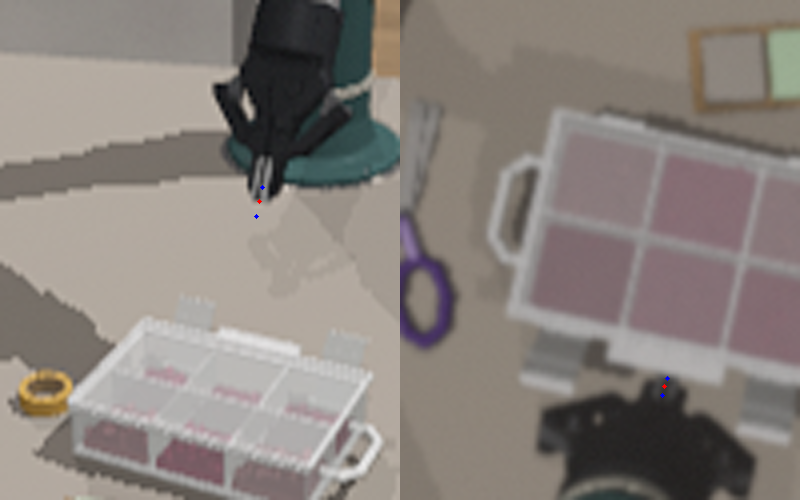

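Both latches are tipped forward: top view, tabs at about (550,375) and (765,430). The box is undisturbed. I'll tilt the tool a little more and come down in front of the lip.

servo_tool(fingers=[0,0,0,0,0,0,0], travel=[[0,0,0],[18,4,-13],[18,0,24],[18,0,24],[18,0,24],[6,0,8],[0,0,0]], rot=[[0,-10.3,0],[0,0,0],[0,0,0],[0,0,0],[0,0,0],[0,0,0],[0,0,0]])

```text
clock: 9.57
ee_pos: [0.4635, 0.0259, 0.1722]
orientation: [0.126, 0.955, -0.058, 0.262]
contact_force: [-1.1, 0.5, 0.5]
finger_gap: -0.0
finger_force: 0.0
```

```bash
cat > st.py <<'E'
from h import *
np.set_printoptions(precision=4,suppress=True)
s=ctrl.get_state();p=np.array(s['ee_pos']);Q=R.from_quat(s['orientation'])
B=R.from_euler('z',-.245);c=np.array([.6206,-.0036,0])
f=lambda v:B.inv().apply(v-c)
tip=p+Q.apply([0,0,.073]);A=B.inv().as_matrix()@Q.as_matrix()
print('clock',s['clock'],'q',np.array(s['joint_pos']))
print('box: tcp',f(p),'tip',f(tip),'upper corner',f(p+Q.apply([-.011,0,.073])),'axes',A.T.tolist(),'F',np.array(s['contact_force']))
E
python3 st.py
```

```text
clock 9.575 q [-0.6818  0.3046  0.4443  2.4321  1.6501  0.1839 -0.5866]
box: tcp [-0.1595 -0.0095  0.1722] tip [-0.1219 -0.0135  0.1098] upper corner [-0.1125 -0.0135  0.1154] axes [[-0.8566660430247393, 0.002681323589766215, -0.5158644213668383], [0.03046879102096555, 0.9985037730256437, -0.045407796987683116], [0.5149708181072561, -0.05461708301768664, -0.8554659728712667]] F [-1.1196  0.4943  0.5127]
```

servo_tool(fingers=[0,0,0,0,0,0], travel=[[8,4,13],[8,4,13],[8,4,13],[8,1,13],[0,0,0],[0,0,0]], rot=[[0,0,0],[0,0,0],[-1,0,1],[-1,0,1],[0,0,0],[0,0,0]])

```text
clock: 10.32
ee_pos: [0.4656, 0.0365, 0.1114]
orientation: [0.138, 0.953, -0.037, 0.266]
contact_force: [0.0, -0.3, 0.7]
finger_gap: -0.0
finger_force: 0.0
```

```bash
python3 st.py
```

```text
clock 10.325 q [-0.3589  0.4556  0.0716  2.428   2.232   0.3284 -1.217 ]
box: tcp [-0.1601  0.0013  0.1114] tip [-0.1224 -0.      0.0489] upper corner [-0.113  -0.0005  0.0546] axes [[-0.8549555299010007, 0.038195126563177986, -0.5172931221256684], [0.042353385578855506, 0.9990955790094305, 0.00377024320426049], [0.5169692762841014, -0.018685724782124286, -0.8557999830963183]] F [ 0.0459 -0.3499  0.7143]
```

servo_tool(fingers=[0,0,0,0,0,0,0,0], travel=[[6,0,11],[7,0,11],[0,0,0],[-7,0,4],[-7,0,4],[-7,0,4],[-5,0,3],[0,0,0]], rot=[[0,0,0],[0,0,0],[0,0,0],[0,0,0],[0,0,0],[0,0,0],[0,0,0],[0,0,0]])

```text
clock: 11.32
ee_pos: [0.4941, 0.0285, 0.0856]
orientation: [0.138, 0.954, -0.036, 0.265]
contact_force: [-1.0, -0.1, -0.0]
finger_gap: -0.0001
finger_force: 0.0
```

```bash
python3 st.py
```

```text
clock 11.325 q [-0.2782  0.5442  0.0297  2.3667  2.3306  0.3498 -1.2738]
box: tcp [-0.1305  0.0004  0.0856] tip [-0.0928 -0.0009  0.023 ] upper corner [-0.0834 -0.0013  0.0287] axes [[-0.8557680362741894, 0.03780720388809605, -0.5159764368898854], [0.041435068111924996, 0.999131120366755, 0.00448769932513908], [0.5156977828360115, -0.017539089167817472, -0.8565910209249135]] F [-0.959  -0.1336 -0.0491]
```

servo_tool(fingers=[0,0,0,0,0,0,0], travel=[[-4,0,2],[-3,0,-5],[-8,0,-12],[-8,0,-12],[-10,0,-10],[-10,0,-10],[0,0,0]], rot=[[0,0,0],[0,0,0],[0,0,0],[0,0,0],[0,0,0],[0,0,0],[0,0,0]])

```text
clock: 12.2
ee_pos: [0.5059, 0.0253, 0.1489]
orientation: [0.138, 0.953, -0.035, 0.266]
contact_force: [-0.4, -0.4, -0.4]
finger_gap: 0.0002
finger_force: 0.1
```

```bash
python3 st.py; python3 look.py l4.png >/dev/null
```

```text
clock 12.2 q [-0.503   0.401   0.3074  2.3519  2.0332  0.1601 -0.9674]
box: tcp [-0.1183  0.0002  0.1489] tip [-0.0805 -0.001   0.0864] upper corner [-0.0711 -0.0014  0.0921] axes [[-0.8551907054512085, 0.03775110950783374, -0.5169368540168054], [0.04065463332106386, 0.9991569417656291, 0.005710211124374101], [0.5167166129508458, -0.01613255877046875, -0.8560044873995247]] F [-0.3606 -0.4457 -0.3679]
```

View pics/l4.png

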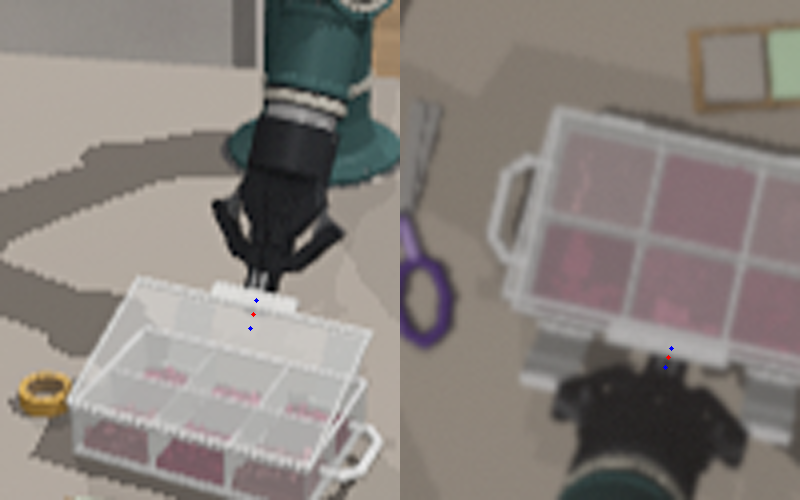

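The lid is up on the finger: scene view, lip at about (255,295), and the box hasn't moved. I'll keep going along the arc.

servo_tool(fingers=[0,0,0,0,0], travel=[[-12,0,-8],[-12,0,-8],[-13,0,-6],[-13,0,-5],[0,0,0]], rot=[[0,0,0],[0,0,0],[0,0,0],[0,0,0],[0,0,0]])

```text
clock: 12.92
ee_pos: [0.5336, 0.0161, 0.1969]
orientation: [0.139, 0.953, -0.036, 0.265]
contact_force: [-0.4, 0.4, -0.6]
finger_gap: 0.0002
finger_force: 0.1
```

```bash
python3 st.py
```

```text
clock 12.925 q [-0.3942  0.3151  0.2218  2.2701  1.1595  0.1874 -0.0281]
box: tcp [-0.0892 -0.002   0.1969] tip [-0.0515 -0.0032  0.1344] upper corner [-0.0421 -0.0036  0.14  ] axes [[-0.8557616380242875, 0.039003917603673194, -0.5158979679137673], [0.042325303760295405, 0.9990896830567577, 0.005326712977669901], [0.5156360999266705, -0.017277141578213286, -0.8566334763662342]] F [-0.4388  0.4371 -0.5606]
```

servo_tool(fingers=[0,0,0,0,0,0,0], travel=[[-14,0,-3],[-13,0,-3],[-13,0,-1],[-13,0,-1],[-14,0,-1],[-14,0,-1],[0,0,0]], rot=[[0,0,0],[0,0,0],[0,0,0],[0,0,0],[0,0,0],[0,0,0],[0,0,0]])

```text
clock: 13.8
ee_pos: [0.5949, -0.0024, 0.2465]
orientation: [0.139, 0.954, -0.036, 0.265]
contact_force: [0.3, 0.2, -0.2]
finger_gap: -0.0
finger_force: 0.0
```

```bash
python3 st.py; python3 look.py l5.png >/dev/null
```

```text
clock 13.8 q [-0.1074  0.3092 -0.0344  2.0941  0.7678  0.3216  0.4604]
box: tcp [-0.0252 -0.0051  0.2465] tip [ 0.0124 -0.0064  0.1839] upper corner [ 0.0218 -0.0068  0.1896] axes [[-0.856116826149711, 0.03836150399946701, -0.5153565513256277], [0.04235520276506139, 0.9990945747611609, 0.004008426317819447], [0.5150437037592791, -0.018396350010633136, -0.8569664856481906]] F [ 0.3318  0.1912 -0.2065]
```

View pics/l5.png

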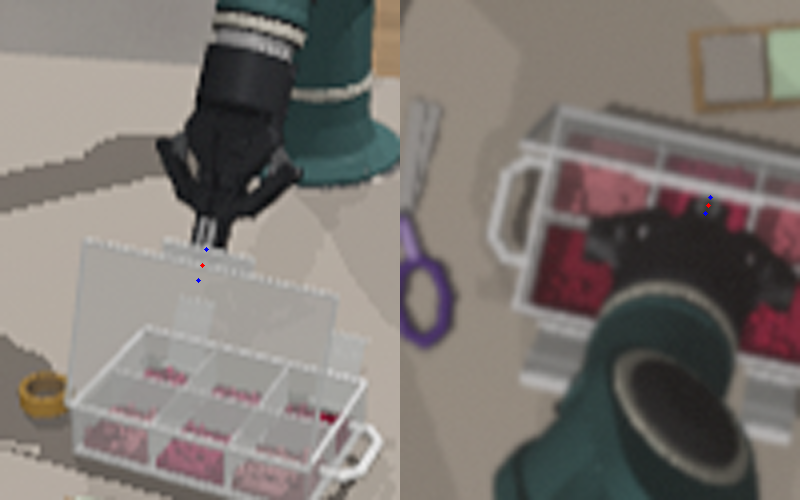

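The lid is near 70°: scene view, lip at about (205,250), fingertip behind it. I'll push on past upright, then back away.

servo_tool(fingers=[0,0,0,0,0,0,0,0], travel=[[-12,0,3],[-12,0,4],[-11,0,5],[-11,0,6],[-10,0,7],[-10,0,8],[-9,0,8],[0,0,0]], rot=[[0,0,0],[0,0,0],[0,0,0],[0,0,0],[0,0,0],[0,0,0],[0,0,0],[0,0,0]])

```text
clock: 14.9
ee_pos: [0.6774, -0.0265, 0.2501]
orientation: [0.138, 0.954, -0.036, 0.265]
contact_force: [0.0, 0.0, 0.2]
finger_gap: -0.0002
finger_force: 0.0
```

```bash
python3 st.py
```

```text
clock 14.9 q [ 0.0125  0.4285 -0.1076  1.8988  0.6558  0.3726  0.6465]
box: tcp [ 0.0606 -0.0084  0.2501] tip [ 0.0982 -0.0097  0.1875] upper corner [ 0.1076 -0.0102  0.1932] axes [[-0.8562787847752311, 0.0380266856734781, -0.5151122342951521], [0.04179362569115498, 0.9991170855215407, 0.004282787705430405], [0.514820294467342, -0.017861147657209885, -0.8571120369058683]] F [0.0082 0.0267 0.157 ]
```

servo_tool(fingers=[0,0,0,0,0,0,0,0,0,0,0], travel=[[13,0,-8],[13,0,-8],[10,0,-30],[10,0,-50],[25,0,-40],[35,0,-25],[0,0,0],[0,0,0],[0,0,0],[0,0,0],[0,0,0]], rot=[[0,0,0],[0,0,0],[0,0,0],[0,0,0],[0,0,0],[0,0,0],[0,0,0],[0,0,0],[0,0,0],[0,0,0],[0,0,0]])

```text
clock: 16.27
ee_pos: [0.5102, 0.0226, 0.3335]
orientation: [0.138, 0.954, -0.036, 0.265]
contact_force: [1.0, 0.1, -0.1]
finger_gap: -0.0004
finger_force: 0.0
```

```bash
python3 st.py
python3 - <<'E'
from h import *
a=cam('scene')['color'];b=cam('top')['color']
a=a[110:260,170:370];b=b[90:240,140:340]
cv2.imwrite('pics/fin.png',cv2.cvtColor(cv2.resize(np.hstack([a,b]),None,fx=2,fy=2,interpolation=cv2.INTER_CUBIC),cv2.COLOR_RGB2BGR))
E
```

```text
clock 16.275 q [-0.033   0.0461 -0.1998  2.1768  0.5676  0.5049  0.6091]
box: tcp [-0.1134 -0.0014  0.3335] tip [-0.0759 -0.0027  0.271 ] upper corner [-0.0665 -0.0031  0.2766] axes [[-0.8564420762884767, 0.03761974792639767, -0.5148705900793298], [0.041356058350718844, 0.9991355980292141, 0.0042110792555049015], [0.5145839546666557, -0.01768647270538984, -0.8572575705602528]] F [ 0.9755  0.0881 -0.1333]
```

View pics/fin.png

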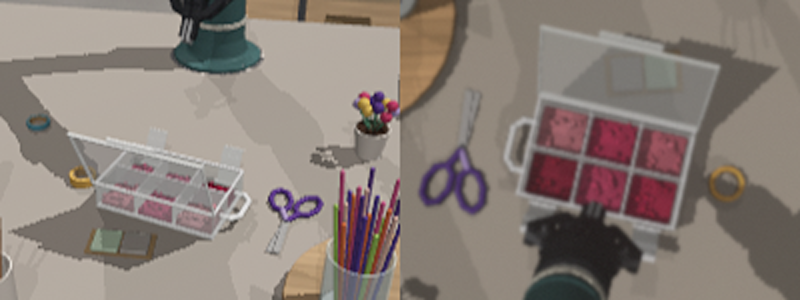

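The last picture shows the lid leaning back past upright: top view, lid from about (540,30) to (715,70). Both latches are tipped, and the box, tape, scissors and card are where they were. Handing in.

```bash
python3 -c "
from workcell import ctrl
print(ctrl.hand_in())"
```

```text
the job is handed in; nothing more can be done
None
```

The larger bead box is open: both latches are tipped forward, the lid leans back by itself, and the box and the things around it look undisturbed in the last picture. I handed the job in at about 16 s on the robot's clock; the judge gave no result.

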